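# Empty a bolted chocolate case and sort the pieces onto two trays

## Task

Unbolt the clear chocolate case (its red-gripped bolt must be lifted over the brass bump before it will slide), swing the cover back until it stays open by itself, and move every chocolate from the case to the orange tray that already holds one of the same kind, dark with dark and amber with amber, each lying flat on the tray, not stacked. Leave the two chocolates already on the trays where they are; when all are sorted, close the cover and bolt it again, fully home with the bolt dropped behind its bump. Do not disturb the jar, bowl and cup.

Things in the scene. Friction and masses are not known exactly. Their poses are not given: they have to be found in the camera images.
- case: Fixed steel case base, 170 (x) x 250 (y) x 20 mm tall, origin at the centre of its underside, x from front (robot side) to hinge, y to its left. Its inner floor is at z = 20 mm with an 8 mm high, 5 mm thick rim (top at 28 mm). A 70 mm wide flange, top at 20 mm, runs 130 mm out from its right (-y) side at x = -10 mm and carries the bolt. A saddle, 26 mm wide in x, 8 mm in y, top at z = 70 mm, stands over the bolt at y = -152 mm
- cover (a joint): Angle of the clear deep cover (170 x 244 x 40 mm, 0.3 to 0.5 kg) about a hinge along y at the far rim: 0 closed, grows as it swings up and back, stop at 1.72 rad. Balance point about 1.27 rad: below it falls shut, beyond it falls back to the stop and stays. The bolt blocks it beyond about 0.15 rad unless drawn
- cover_hinge (a point): Point on the hinge axis, middle of the case; at case x = 85, y = 0, z = 28 mm. Does not move with the cover. Its axes are those of the case
- cover_bar (a point): Centre of the cover's dark round grip bar, 10 mm thick, along case y, 100 mm free length between its two brackets, 40 mm clear in front of the cover's front wall. It is 215 mm from the hinge in the cover's plane and 22 mm above that plane (case x = -130, y = 0, z = 50 mm when closed); swings with the cover
- bolt_slide (a joint): Travel of the bolt in metres along case -y: 0 fully home (tongue over the cover's ear), 0.045 fully drawn. The brass bump, 8 mm tall, blocks it from about 0.003 to 0.031 unless the bolt is lifted; at 0.031 and more it drops down beyond the bump. Friction about 1 N
- bolt_lift (a joint): How far the bolt is lifted, in metres: 0 down, up to 0.014; it clears the bump above 0.008. Weight and a light spring (under 4 N) push it down
- bolt_grip (a point): Centre of the bolt's red upright grip, 16 (case x) x 24 (case y) x 38 mm tall; moves with the bolt. Bolt down: 69.5 mm above the table, at case x = -10, y = -180 mm when home
- dark1_center (a point): Dark brown square filled chocolate, 34 x 34 x 24 mm tall, 33 g, loose; this point is its centre, 12 mm above its underside, z up when it stands as built, x and y square to its sides. Starts in the closed case on its floor (two or three of each kind are there; None if absent)
- dark2_center (a point): Dark brown square filled chocolate, 34 x 34 x 24 mm tall, 33 g, loose; this point is its centre, 12 mm above its underside, z up when it stands as built, x and y square to its sides. Starts in the closed case on its floor (two or three of each kind are there; None if absent)
- dark3_center (a point): Dark brown square filled chocolate, 34 x 34 x 24 mm tall, 33 g, loose; this point is its centre, 12 mm above its underside, z up when it stands as built, x and y square to its sides. Starts in the closed case on its floor (two or three of each kind are there; None if absent)
- amber1_center (a point): Amber square filled chocolate, 34 x 34 x 24 mm tall, 33 g, loose; this point is its centre, 12 mm above its underside, z up when it stands as built, x and y square to its sides. Starts in the closed case on its floor (two or three of each kind are there; None if absent)
- amber2_center (a point): Amber square filled chocolate, 34 x 34 x 24 mm tall, 33 g, loose; this point is its centre, 12 mm above its underside, z up when it stands as built, x and y square to its sides. Starts in the closed case on its floor (two or three of each kind are there; None if absent)
- amber3_center (a point): Amber square filled chocolate, 34 x 34 x 24 mm tall, 33 g, loose; this point is its centre, 12 mm above its underside, z up when it stands as built, x and y square to its sides. Starts in the closed case on its floor (two or three of each kind are there; None if absent)
- sample_dark_center (a point): Centre of the dark brown chocolate, same size, that already lies on one of the trays and marks it as the tray for dark ones
- sample_amber_center (a point): Centre of the amber chocolate, same size, that already lies on the other tray and marks it as the tray for amber ones
- tray_left: Fixed orange tray on the robot's left, 170 x 170 mm, origin at the centre of its underside; floor at z = 4 mm, a rim 4 mm thick and 9 mm high round it
- tray_right: Fixed orange tray on the robot's right, same make
- jar: Bystander: amber glass jar with white cap, 64 mm across, 100 mm tall, origin at its underside
- bowl: Bystander: steel bowl, 130 mm across, 60 mm tall, origin at its underside
- cup: Bystander: red cup, 68 mm across, 85 mm tall, origin at its underside
Not all that is in view belongs to the job. Leave any pink look-alike of the tray_left alone. Leave any turquoise look-alike of the part that bears sample_dark_center alone.

How it is judged (in metres and radians):
On the way, in this order (a step that is already met when the one before it is completed fails the run):
1. the bolt is drawn and has dropped beyond its bump, the cover still shut (value of joint bolt_slide above 0.03 m and value of joint bolt_lift below 0.004 m and value of joint cover below 0.1 rad), for 0.2 s.
2. the cover stands open by itself, untouched (value of joint cover above 1.5 rad and contact force between each of the arm, the fingers and cover below 0.1 N), for 0.5 s.
3. all chocolates lie released on the tray of their kind, the cover still open ((((x of sample_dark_center in the frame of tray_left between -0.076 and 0.076 m and y of sample_dark_center in the frame of tray_left between -0.076 and 0.076 m and z of sample_dark_center in the frame of tray_left below 0.028 m) and (x of sample_amber_center in the frame of tray_right between -0.076 and 0.076 m and y of sample_amber_center in the frame of tray_right between -0.076 and 0.076 m and z of sample_amber_center in the frame of tray_right below 0.028 m) and (x of dark1_center in the frame of tray_left between -0.076 and 0.076 m and y of dark1_center in the frame of tray_left between -0.076 and 0.076 m and z of dark1_center in the frame of tray_left below 0.028 m) and (x of dark2_center in the frame of tray_left between -0.076 and 0.076 m and y of dark2_center in the frame of tray_left between -0.076 and 0.076 m and z of dark2_center in the frame of tray_left below 0.028 m) and (x of dark3_center in the frame of tray_left between -0.076 and 0.076 m and y of dark3_center in the frame of tray_left between -0.076 and 0.076 m and z of dark3_center in the frame of tray_left below 0.028 m) and (x of amber1_center in the frame of tray_right between -0.076 and 0.076 m and y of amber1_center in the frame of tray_right between -0.076 and 0.076 m and z of amber1_center in the frame of tray_right below 0.028 m) and (x of amber2_center in the frame of tray_right between -0.076 and 0.076 m and y of amber2_center in the frame of tray_right between -0.076 and 0.076 m and z of amber2_center in the frame of tray_right below 0.028 m) and (x of amber3_center in the frame of tray_right between -0.076 and 0.076 m and y of amber3_center in the frame of tray_right between -0.076 and 0.076 m and z of amber3_center in the frame of tray_right below 0.028 m)) or ((x of sample_dark_center in the frame of tray_right between -0.076 and 0.076 m and y of sample_dark_center in the frame of tray_right between -0.076 and 0.076 m and z of sample_dark_center in the frame of tray_right below 0.028 m) and (x of sample_amber_center in the frame of tray_left between -0.076 and 0.076 m and y of sample_amber_center in the frame of tray_left between -0.076 and 0.076 m and z of sample_amber_center in the frame of tray_left below 0.028 m) and (x of dark1_center in the frame of tray_right between -0.076 and 0.076 m and y of dark1_center in the frame of tray_right between -0.076 and 0.076 m and z of dark1_center in the frame of tray_right below 0.028 m) and (x of dark2_center in the frame of tray_right between -0.076 and 0.076 m and y of dark2_center in the frame of tray_right between -0.076 and 0.076 m and z of dark2_center in the frame of tray_right below 0.028 m) and (x of dark3_center in the frame of tray_right between -0.076 and 0.076 m and y of dark3_center in the frame of tray_right between -0.076 and 0.076 m and z of dark3_center in the frame of tray_right below 0.028 m) and (x of amber1_center in the frame of tray_left between -0.076 and 0.076 m and y of amber1_center in the frame of tray_left between -0.076 and 0.076 m and z of amber1_center in the frame of tray_left below 0.028 m) and (x of amber2_center in the frame of tray_left between -0.076 and 0.076 m and y of amber2_center in the frame of tray_left between -0.076 and 0.076 m and z of amber2_center in the frame of tray_left below 0.028 m) and (x of amber3_center in the frame of tray_left between -0.076 and 0.076 m and y of amber3_center in the frame of tray_left between -0.076 and 0.076 m and z of amber3_center in the frame of tray_left below 0.028 m))) and value of joint cover above 1.4 rad and contact force between the fingers and dark1 below 0.1 N and contact force between the fingers and dark2 below 0.1 N and contact force between the fingers and dark3 below 0.1 N and contact force between the fingers and amber1 below 0.1 N and contact force between the fingers and amber2 below 0.1 N and contact force between the fingers and amber3 below 0.1 N), for 0.3 s.
4. the cover is shut again while the bolt is still drawn (value of joint cover below 0.03 rad and value of joint bolt_slide above 0.03 m and value of joint bolt_lift below 0.004 m), for 0.2 s.
At the end, for the whole second after the job is handed in: Every chocolate rests in its kind's tray (centre within 76 mm of the tray's centre along each side, under 28 mm above its underside), the samples are within 50 mm of their start, the cover is shut (under 0.03 rad), the bolt home (travel under 6 mm, lift under 4 mm) ((((x of sample_dark_center in the frame of tray_left between -0.076 and 0.076 m and y of sample_dark_center in the frame of tray_left between -0.076 and 0.076 m and z of sample_dark_center in the frame of tray_left below 0.028 m) and (x of sample_amber_center in the frame of tray_right between -0.076 and 0.076 m and y of sample_amber_center in the frame of tray_right between -0.076 and 0.076 m and z of sample_amber_center in the frame of tray_right below 0.028 m) and (x of dark1_center in the frame of tray_left between -0.076 and 0.076 m and y of dark1_center in the frame of tray_left between -0.076 and 0.076 m and z of dark1_center in the frame of tray_left below 0.028 m) and (x of dark2_center in the frame of tray_left between -0.076 and 0.076 m and y of dark2_center in the frame of tray_left between -0.076 and 0.076 m and z of dark2_center in the frame of tray_left below 0.028 m) and (x of dark3_center in the frame of tray_left between -0.076 and 0.076 m and y of dark3_center in the frame of tray_left between -0.076 and 0.076 m and z of dark3_center in the frame of tray_left below 0.028 m) and (x of amber1_center in the frame of tray_right between -0.076 and 0.076 m and y of amber1_center in the frame of tray_right between -0.076 and 0.076 m and z of amber1_center in the frame of tray_right below 0.028 m) and (x of amber2_center in the frame of tray_right between -0.076 and 0.076 m and y of amber2_center in the frame of tray_right between -0.076 and 0.076 m and z of amber2_center in the frame of tray_right below 0.028 m) and (x of amber3_center in the frame of tray_right between -0.076 and 0.076 m and y of amber3_center in the frame of tray_right between -0.076 and 0.076 m and z of amber3_center in the frame of tray_right below 0.028 m)) or ((x of sample_dark_center in the frame of tray_right between -0.076 and 0.076 m and y of sample_dark_center in the frame of tray_right between -0.076 and 0.076 m and z of sample_dark_center in the frame of tray_right below 0.028 m) and (x of sample_amber_center in the frame of tray_left between -0.076 and 0.076 m and y of sample_amber_center in the frame of tray_left between -0.076 and 0.076 m and z of sample_amber_center in the frame of tray_left below 0.028 m) and (x of dark1_center in the frame of tray_right between -0.076 and 0.076 m and y of dark1_center in the frame of tray_right between -0.076 and 0.076 m and z of dark1_center in the frame of tray_right below 0.028 m) and (x of dark2_center in the frame of tray_right between -0.076 and 0.076 m and y of dark2_center in the frame of tray_right between -0.076 and 0.076 m and z of dark2_center in the frame of tray_right below 0.028 m) and (x of dark3_center in the frame of tray_right between -0.076 and 0.076 m and y of dark3_center in the frame of tray_right between -0.076 and 0.076 m and z of dark3_center in the frame of tray_right below 0.028 m) and (x of amber1_center in the frame of tray_left between -0.076 and 0.076 m and y of amber1_center in the frame of tray_left between -0.076 and 0.076 m and z of amber1_center in the frame of tray_left below 0.028 m) and (x of amber2_center in the frame of tray_left between -0.076 and 0.076 m and y of amber2_center in the frame of tray_left between -0.076 and 0.076 m and z of amber2_center in the frame of tray_left below 0.028 m) and (x of amber3_center in the frame of tray_left between -0.076 and 0.076 m and y of amber3_center in the frame of tray_left between -0.076 and 0.076 m and z of amber3_center in the frame of tray_left below 0.028 m))) and value of joint cover below 0.03 rad and value of joint bolt_slide below 0.006 m and value of joint bolt_lift below 0.004 m and linear speed of each of dark1, dark2, dark3, amber1, amber2, amber3 below 0.03 m/s and distance of each of sample_dark_center, sample_amber_center from where it was at the start of the episode below 0.05 m); the robot touches nothing.
It fails at once if the jar, bowl or cup is pushed more than 40 mm (distance of any of jar, bowl, cup from where it was at the start of the episode above 0.04 m).
It fails at once if the jar or cup is tipped over (angle between any of jar, cup's own z axis and vertical above 0.5 rad).
Of dark1, dark2, dark3 only 2 to 3 are there at a start; the rules pass over those that are not, and their reading is None.
Of amber1, amber2, amber3 only 2 to 3 are there at a start; the rules pass over those that are not, and their reading is None.
At some moment in a run one of dark1, dark2, dark3, amber1, amber2, amber3 may be knocked a few centimetres aside while the robot is not near it.
Once in a run the grip may slacken for a moment while it holds something.
It also fails if it takes over 210 s, if anything falls off the work surface, if the arm or the gripper's body presses on something with over 40 N, if the wrist force passes 120 N, or if a joint passes its speed limit or range.

## Robot

A 6-joint arm with a two-finger parallel gripper is mounted at the origin on the work surface. World frame = base frame: x ahead of the robot, y to its left, z up, the work surface at z = 0. Lengths are in mm, angles in rad, forces in N, time in s.
With the tool pointing down it reaches from about 325 to 900 mm from the base axis. Payload 6.1 kg.
Tool frame: the origin (TCP) lies on the centre line of the jaws, within the pads' length; the fingertips stand 25 mm ahead of it and the grasp point (between the pads) lies 6 mm ahead of it; z points along the fingers, y is the line along which they close (so a half turn about z gives the same grasp; the last joint's range is limited). The gripper opens to 87 mm and grips with 3 to 60 N. Pads are 19 mm wide; open, the fingers measure 117 mm over their backs; the gripper's body (75 mm by 190 mm) begins 51 mm behind the grasp point.
Start: joints at [1.113, 0.22, 1.526, -0, 1.395, -0.126], TCP at [203.589, 590.904, 247.538] pointing down, gripper open.
Joint ranges: [-2.98, 2.98], [-0.91, 2.08], [0.09, 2.57], [-1.24, 4.39], [0.2, 2.65], [-2.68, 2.68]. Speed limits (rad/s): [2.57, 2.57, 3.01, 3.14, 3.14, 3.14].

## Interface

Orientations are given as a unit quaternion [w, x, y, z].
In Python, from bench import bot gives the robot as it stands. Calls block until the motion is done:
- bot.move_to(position, orientation): joint-space move of the TCP to a pose.
- bot.move_linear(position, vel=150, attitude=None): straight line of the TCP; attitude=None keeps the orientation; vel is the mean speed in mm/s.
- bot.movej(angles): joint-space move.
- bot.command_gripper(opening): finger opening in mm; the grip force is fixed at half the most; returns when the fingers have stopped.
- bot.dwell(seconds).
- bot.inverse_kinematics(position, orientation): joint angles nearest the present ones, or None.
- bot.state(): the state.
- bot.capture(name): name is "scene" or "side" or "wrist"; returns a dict with "img" (384x512x3 uint8, blue, green, red), "fovy" (degrees; the focal length in pixels is half the picture's height over the tangent of half this angle, whatever the lens; pixels are square), "cx", "cy" (the principal point, pixels), "k1" (the pictures are not rectified: a ray, as slopes to the right and down, at radius r is drawn at 1 + k1 r^2 times it, then the intrinsics apply), "origin" and "orientation" of the camera in the world; the wrist camera has in their place "hand_eye" (4x4, takes a point from camera to tool coordinates, whose origin is the TCP and whose axes are the flange's). Camera axes: x right, y up, looking along -z (the intrinsics and any distortion apply to the point x, -y, -z); pixel columns grow to the right and rows downward; lengths in mm; the calibration is good to about 2 mm. A picture is of the moment at which its call begins: read the wrist's pose just before it. There is no depth.
A pose or a line that the arm cannot do raises bot.PlanningError and nothing moves.
- bot.job_done(): hands the job in; it is judged then, once.
Trained networks look in the newest picture that a camera, given by its name, has taken for a name from the list of things; names that differ only in an ending like _2 or _b are one class to them, and where a whole thing is asked for, a point or a joint stands for the part that bears it (a point fixed in the world has none). Each returns a list of dicts, best first, with "p" (0 to 1); they miss things now and then, are a little off and sometimes report something else, mostly with a low value. They report only what shows in the picture. A call takes as long as a camera call. They do not tell look-alikes from the thing itself.
- bot.silhouettes(camera, target): "pixels" (384x512 bool, what is visible of it) and "box" ([centre column, centre row, width, height] in pixels, round what is visible of it).
The state is a dict: "t": time; "qpos": joint angles; "dq": joint speeds; "joint_efforts": joint torques, N m; "tool_pos": TCP position; "orientation": TCP orientation; "wrist_force": force on the tool from outside, world axes, zero at the start; "torque": the same for the moment, N m; "width": finger opening in mm; "gripper_force": force on a finger pad.
Only numpy, scipy, OpenCV 4.12 (cv2) and the standard library are available. Lean on these libraries where they do the work, as an engineer would, in place of code of your own. Each camera call takes 0.05 s, during which the arm holds its last target. There are 200 camera calls.

## Working session

There is one attempt and no reset: what is moved stays moved. The work goes in short steps, each a Python script; the robot and the scene stay as the last script left them, time stands still between calls to the robot, and variables do not carry over. Pictures are saved under pics/ and viewed, at most 14 in all, crops included, and the job is handed in when it is done.

```bash
ls; mkdir -p pics; python3 - <<'E'
from bench import bot
import cv2
s=bot.state();print(s['t'],s['tool_pos'],s['orientation'],s['width'])
ims=[]
for n in ['scene','side','wrist']:
    c=bot.capture(n);cv2.imwrite(f'pics/a_{n}.png',c['img'])
    print(n,{k:v for k,v in c.items() if k!='img'})
E
```

```text
pics
0.0 [203.31599771 590.38617686 246.42318461] [-2.94366380e-04  1.65132096e-01  9.86270956e-01 -9.51443817e-04] 87.11491443383757
scene {'fovy': 57.53812795150918, 'cx': 256.3491326381445, 'cy': 184.89936356611136, 'k1': 0.008691318363963243, 'origin': array([ 947.16875344,  495.17555584, 1005.97727352]), 'orientation': array([0.38295434, 0.11452877, 0.26926053, 0.87620083])}
side {'fovy': 57.970031421854934, 'cx': 261.24462014743284, 'cy': 189.4844750162858, 'k1': 0.028555327398981357, 'origin': array([ 165.53294358, -725.5561125 ,  566.52598836]), 'orientation': array([ 0.84676232,  0.48827924, -0.10252585, -0.18456817])}
wrist {'fovy': 67.52523773537347, 'cx': 255.10627471932776, 'cy': 191.13809153582199, 'k1': 0.023295058253431394, 'hand_eye': array([[-4.81425456e-04,  9.62828543e-01,  2.70112875e-01,
         7.35129544e+01],
       [ 9.99999738e-01,  3.17495517e-04,  6.50585739e-04,
        -2.90600336e-01],
       [ 5.40642893e-04,  2.70113118e-01, -9.62828443e-01,
        -1.37044262e+02],
       [ 0.00000000e+00,  0.00000000e+00,  0.00000000e+00,
         1.00000000e+00]])}
```

View pics/a_scene.png

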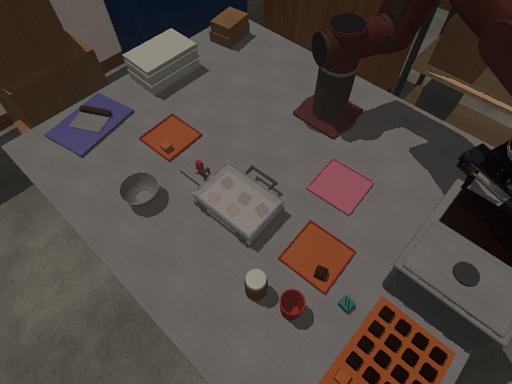

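View pics/a_side.png

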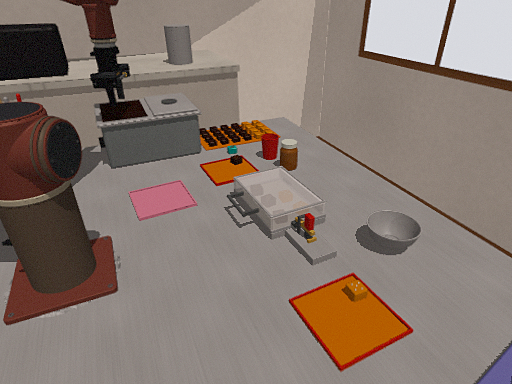

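```bash
cat > h.py <<'E'
from bench import bot
import numpy as np, cv2
from scipy.spatial.transform import Rotation as R
def rot(q): return R.from_quat([q[1],q[2],q[3],q[0]]).as_matrix()
def quat(M): q=R.from_matrix(M).as_quat(); return [q[3],q[0],q[1],q[2]]
def down(a): # tool z down, tool x horizontal at angle a (rad) ; y = z cross x
    x=np.array([np.cos(a),np.sin(a),0]);z=np.array([0,0,-1.]);return quat(np.c_[x,np.cross(z,x),z])
def cam(n):
    s=bot.state();c=bot.capture(n)
    if n=='wrist':
        T=np.eye(4);T[:3,:3]=rot(s['orientation']);T[:3,3]=s['tool_pos'];T=T@c['hand_eye']
    else:
        T=np.eye(4);T[:3,:3]=rot(c['orientation']);T[:3,3]=c['origin']
    c['T']=T;c['f']=c['img'].shape[0]/2/np.tan(np.radians(c['fovy']/2));return c
def proj(c,P):
    p=(np.atleast_2d(P)-c['T'][:3,3])@c['T'][:3,:3]
    s=np.c_[p[:,0]/-p[:,2],-p[:,1]/-p[:,2]]
    s=s*(1+c['k1']*(s**2).sum(1,keepdims=True));return s*c['f']+[c['cx'],c['cy']]
def ray(c,uv):
    d=(np.atleast_2d(uv).astype(float)-[c['cx'],c['cy']])/c['f'];s=d.copy()
    for _ in range(8): s=d/(1+c['k1']*(s**2).sum(1,keepdims=True))
    return np.c_[s[:,0],-s[:,1],-np.ones(len(s))]@c['T'][:3,:3].T
def onz(c,uv,z):
    r=ray(c,uv);o=c['T'][:3,3];return o+r*((z-o[2])/r[:,2])[:,None]
def tri(cs,uvs):
    A=np.zeros((3,3));b=np.zeros(3)
    for c,uv in zip(cs,uvs):
        r=ray(c,uv)[0];r/=np.linalg.norm(r);P=np.eye(3)-np.outer(r,r);A+=P;b+=P@c['T'][:3,3]
    return np.linalg.solve(A,b)
def sil(n,t,pmin=0.3): return [d for d in bot.silhouettes(n,t) if d['p']>=pmin]
def cen(m): v,u=np.nonzero(m); return np.array([u.mean(),v.mean()])
def rectz(c,m,z): # min-area rectangle of mask on plane z
    v,u=np.nonzero(m);P=onz(c,np.c_[u,v],z)[:,:2].astype(np.float32);return cv2.minAreaRect(P)
E
python3 - <<'E'
from h import *
cs={n:cam(n) for n in ['scene','side']}
for n,c in cs.items():
  for t in ['case','cover_bar','bolt_grip','tray_left','tray_right','dark1_center','amber1_center','jar','bowl','cup']:
    for d in sil(n,t,0.25):
        m=d['pixels'];z={'tray_left':4,'tray_right':4}.get(t,{'c':20}.get(t[0],30))
        if t[:4] in('dark','ambe'): z=32
        r=rectz(c,m,z)
        print(n,t,round(d['p'],2),cen(m).round(1),np.array(d['box']).round(0),m.sum(),'z%d'%z,np.round(r[0]),np.round(r[1]),round(r[2],1))
E
```

```text
scene case 0.72 [234.9 198.7] [236. 202. 101.  88.] 4997 z20 [533. -17.] [243. 381.] 3.7
scene cover_bar 0.79 [239.9 199. ] [238. 202.  87.  81.] 4033 z20 [522.  28.] [228. 272.] 2.3
scene bolt_grip 0.52 [199.1 165.8] [199. 168.   8.  13.] 73 z30 [ 545. -159.] [54. 21.] 48.4
scene tray_left 0.95 [316.6 255. ] [316. 259.  73.  77.] 2980 z4 [517. 339.] [178. 176.] 2.8
scene tray_left 0.83 [340.  185.3] [337. 184.  66.  60.] 2113 z4 [258. 240.] [178. 174.] 3.0
scene tray_right 0.86 [171.  135.9] [173. 135.  60.  46.] 1577 z4 [ 510. -364.] [179. 187.] 3.0
scene dark1_center 0.67 [170.5 136. ] [171. 136.  62.  46.] 1492 z32 [ 524. -340.] [170. 175.] 2.4
scene amber1_center 0.62 [240.1 198.8] [236. 203.  91.  80.] 4081 z32 [526.  34.] [226. 272.] 2.0
scene amber1_center 0.6 [255.9 284.1] [258. 284.  26.  33.] 661 z32 [717. 272.] [94. 68.] 42.8
scene amber1_center 0.47 [320.5 271.9] [321. 274.  14.  18.] 143 z32 [566. 385.] [38. 33.] 13.9
scene amber1_center 0.26 [316.9 255. ] [316. 257.  77.  79.] 2922 z32 [529. 344.] [173. 169.] 2.1
scene jar 0.79 [255.6 284.2] [256. 284.  23.  33.] 647 z
[... 774 characters left out ...]
6.4 170.2] [228. 170.  56.  30.] 924 z4 [520. 341.] [176. 190.] 3.1
side tray_left 0.82 [161.4 199.3] [164. 200.  70.  42.] 1771 z4 [261. 241.] [175. 190.] 3.7
side tray_right 0.79 [348.2 321.4] [352. 323. 122.  98.] 6289 z4 [ 513. -363.] [179. 179.] 3.3
side dark1_center 0.48 [283.9 209.6] [283. 215. 110. 103.] 5756 z32 [560.   1.] [249. 477.] 2.2
side jar 0.68 [289.  154.1] [291. 154.  18.  31.] 535 z30 [751. 321.] [282.  69.] 63.0
side bowl 0.77 [393. 229.] [394. 230.  55.  42.] 1693 z30 [ 763. -201.] [174. 134.] 25.2
side cup 0.68 [308.3 225.3] [304. 227.  24.  28.] 256 z20 [588. -91.] [108.  51.] 77.0
side cup 0.56 [269.8 145.8] [271. 147.  17.  27.] 396 z20 [729. 445.] [266.  72.] 64.8
```

```bash
python3 - <<'E'
from h import *
cs=[cam('scene'),cam('side')]
print('grip',tri(cs,[(199.1,165.8),(308.3,224.8)]))
print('jar/cup/bowl',tri(cs,[(255.6,284.2),(289,154.1)]),tri(cs,[(291.7,303.9),(269.8,145.8)]),tri(cs,[(139.1,188.1),(393,229)]))
for p in [(450,150,300),(500,0,330)]:
    bot.move_to(p,down(np.pi))
print(bot.state()['tool_pos'],bot.state()['qpos'])
c=cam('wrist')
cv2.imwrite('pics/w1.png',cv2.resize(c['img'],(800,600)))
for t in ['case','cover_bar','bolt_grip','dark1_center','amber1_center']:
    for d in sil('wrist',t,0.25):
        m=d['pixels'];z=dict(case=20,cover_bar=50,bolt_grip=88.5).get(t,44)
        r=rectz(c,m,z);print(t,round(d['p'],2),cen(m).round(1),np.array(d['box']).round(0),m.sum(),np.round(r[0]),np.round(r[1]),round(r[2],1))
E
```

```text
grip [ 556.46886806 -138.29976313   60.64316496]
jar/cup/bowl [723.30729524 275.40682532  50.07814243] [696.71077196 381.84907618  46.56283089] [ 747.14666535 -224.53459556   46.86145841]
[499.92728454   0.52269978 329.63042777] [-1.57311061e-01 -1.25468552e-01  1.73243584e+00  7.44569788e-04
  1.53546585e+00 -1.72781307e+00]
case 0.94 [266.6 189.9] [248. 181. 249. 144.] 21694 [541. -10.] [236. 399.] 1.4
cover_bar 0.71 [284.5 190.5] [283. 179. 184. 145.] 17737 [532.  42.] [216. 270.] 0.0
bolt_grip 0.7 [170.9 201.8] [178. 202.  57.  20.] 637 [ 545. -111.] [29. 76.] 16.7
```

View pics/w1.png

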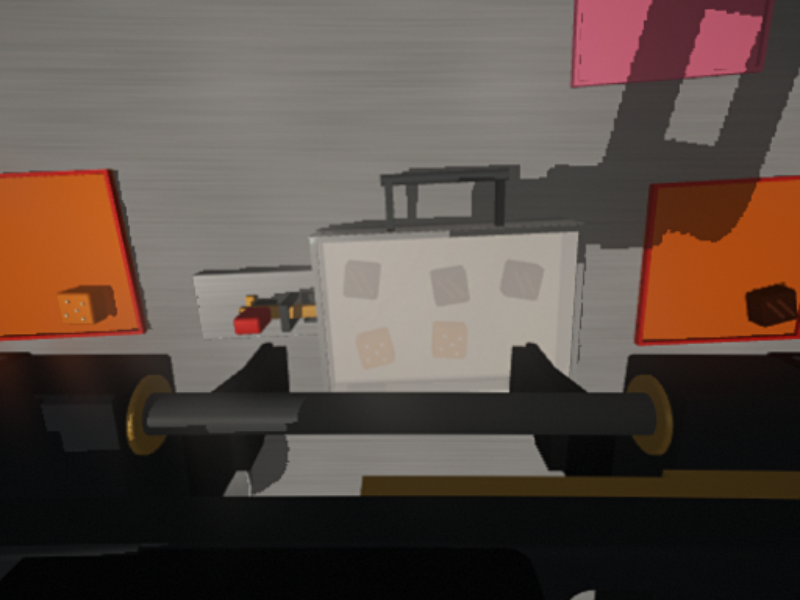

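```bash
cat > fit.py <<'E'
from h import *
from scipy.optimize import least_squares
def case_pt(p,X):
    c,s=np.cos(p[2]),np.sin(p[2]);X=np.atleast_2d(X)
    return np.c_[p[0]+c*X[:,0]-s*X[:,1],p[1]+s*X[:,0]+c*X[:,1],X[:,2]]
E
python3 - <<'E'
from fit import *
c=cam('wrist');k=.64
for n,uv,z in [('bar',(449,177),50),('flange out front',(195,272),20),('flange out back',(203,338),20),('cov FR',(316,237),68),('cov FL',(578,228),68),('redtop',(243,326),85),
  ('d',(362,280),44),('d',(450,285),44),('d',(522,280),44),('a',(375,347),44),('a',(449,340),44)]:
    print(n,onz(c,np.array(uv)*k,z)[0].round(1))
uv=np.array([(449,177),(195,272),(203,338),(316,237),(578,228)])*k
X=np.array([(-130,0,50),(-45,-255,20),(25,-255,20),(-85,-122,68),(-85,122,68)])
r=least_squares(lambda p:(proj(c,case_pt(p,X))-uv).ravel(),[540,15,0.03]);print(r.x,r.fun.round(1))
print('grip',case_pt(r.x,(-10,-180,69.5)),proj(c,case_pt(r.x,(-10,-180,88.5)))/k)
E
```

```text
bar [429.8  45.6  50. ]
flange out front [ 523.6 -205.5   20. ]
flange out back [ 594.8 -205.7   20. ]
cov FR [481.2 -72.8  68. ]
cov FL [473.1 158.5  68. ]
redtop [ 558.8 -138.8   85. ]
d [525.9 -34.8  44. ]
d [530.8  50.5  44. ]
d [525.7 119.8  44. ]
a [595.3 -23.1  44. ]
a [587.7  51.3  44. ]
[5.61574717e+02 4.77602492e+01 3.14744784e-02] [-1.4  1.4 -1.8  0.6 -0.4 -0.1 -3.  -0.5  6.3 -0.2]
grip [[ 557.2441406  -132.46529311   69.5       ]] [[248.71219235 325.63487598]]
```

```bash
python3 - <<'E'
from fit import *
bot.move_to((557,-75,230),down(np.pi/2+.03))
c=cam('wrist');print(bot.state()['tool_pos'],bot.state()['qpos'].round(2))
cv2.imwrite('pics/w2.png',c['img'][:300,:])
np.save('w2.npy',c,allow_pickle=True)
p=[561.6,48,.0315]
for y in (-2,0,2): pass
print(proj(c,case_pt(p,[(-18,-192,88.5),(6-8,-192,88.5),(-2,-168,88.5),(-18,-168,88.5),(-23,-148,70),(3,-148,70),(-45,-255,20),(25,-255,20)])).round(0))
for d in sil('wrist','bolt_grip',.2): print(d['p'],d['box'],cen(d['pixels']),d['pixels'].sum())
E
```

```text
[557.16525784 -74.80389005 230.47984376] [-0.27  0.08  1.71  0.    1.35 -0.31]
[[246. 249.]
 [261. 249.]
 [261. 228.]
 [246. 228.]
 [241. 205.]
 [265. 205.]
 [228. 268.]
 [280. 268.]]
0.82 [253.8, 217.1, 18.8, 65.3] [253.53504043 222.01212938] 742
```

View pics/w2.png

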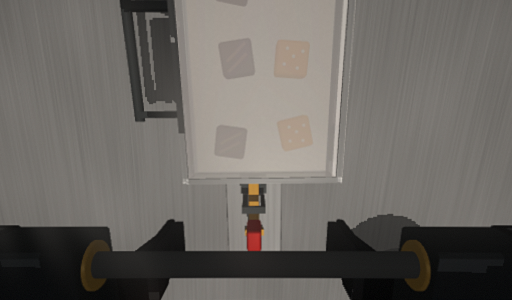

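```bash
python3 - <<'E'
from fit import *
p=[561.6,48,.0315]
def at(y,z,x=-10): return case_pt(p,(x,y,z))[0]
def st(m):
    s=bot.state();print(m,s['tool_pos'].round(1),'w',round(s['width'],1),'gf',round(float(np.max(s['gripper_force'])),1),'F',s['wrist_force'].round(1),round(s['t'],1))
q=down(np.pi/2+.0315)
bot.move_linear(at(-180,160),attitude=q)
bot.command_gripper(45)
bot.move_linear(at(-180,82),vel=80);st('down')
bot.command_gripper(0);st('grip')
bot.move_linear(at(-180,93.5),vel=40);st('lift')
bot.move_linear(at(-219,93.5),vel=40);st('slid')
bot.move_linear(at(-219,82),vel=40);st('low')
bot.command_gripper(45)
bot.dwell(.4);st('rel')
bot.move_linear(at(-219,160));st('up')
c=cam('side');cv2.imwrite('pics/s2.png',cv2.resize(c['img'][140:300,220:430],None,fx=3,fy=3))
E
```

```text
down [ 557.8 -132.4   82.7] w 45.1 gf 0.0 F [-0.3  0.5  0. ] 8.4
grip [ 557.3 -132.3   82.1] w 15.8 gf 30.0 F [0.4 0.1 0.7] 9.1
lift [ 557.2 -132.1   93.6] w 16.0 gf 30.0 F [ 1.   0.  -2.1] 9.5
slid [ 558.8 -171.4   93.7] w 15.6 gf 30.0 F [ 4.4 -0.4 -2.7] 10.6
low [ 558.9 -171.2   82.1] w 15.8 gf 30.0 F [3.  0.3 0.4] 11.1
rel [ 558.5 -171.2   82. ] w 44.9 gf 0.0 F [ 0.5 -0.5 -0.6] 12.3
up [ 558.1 -171.   159.3] w 45.0 gf 0.0 F [ 0.2 -0.4 -1.3] 12.9
```

View pics/s2.png

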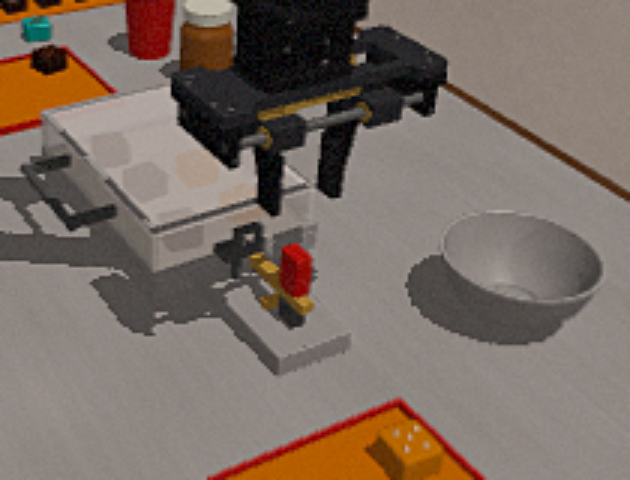

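```bash
cat >> fit.py <<'E'
p=[561.6,48,.034]
def at(x,y,z): return case_pt(p,(x,y,z))[0]
def bar(th,dz=6): return at(85-215*np.cos(th)+22*np.sin(th),0,28+215*np.sin(th)+22*np.cos(th)+dz)
def st(m):
    s=bot.state();print(m,s['tool_pos'].round(1),'w',round(s['width'],1),'gf',round(float(np.max(s['gripper_force'])),1),'F',s['wrist_force'].round(1),round(s['t'],1))
    return s
E
python3 - <<'E'
from fit import *
q=down(np.pi/2+p[2])
bot.command_gripper(36)
bot.move_to(bar(0,100),q)
bot.move_linear(bar(0,6),vel=80,attitude=q);st('at bar')
bot.command_gripper(0);s=st('grip')
if s['width']>7 and s['width']<14:
  for i,th in enumerate(np.arange(.1,1.69,.1)):
    bot.move_linear(bar(th),vel=120)
    s=st('%.1f'%th) if i%3==0 else bot.state()
    if s['width']<7 or np.linalg.norm(s['wrist_force'])>50: st('STOP %.1f'%th);break
  else:
    bot.move_linear(bar(1.68),vel=60);st('end')
E
```

```text
at bar [432.2  43.5  56.6] w 36.2 gf 0.0 F [-0.8 -0.4  0.5] 15.8
grip [429.6  43.5  55.7] w 8.9 gf 30.0 F [-7.4 -1.1  7.5] 16.4
0.1 [432.7  43.7  76.7] w 8.7 gf 30.0 F [-4.8 -2.  -1.6] 16.7
0.4 [454.3  44.6 137.8] w 9.2 gf 30.0 F [-12.2  -1.6   4.5] 17.7
0.7 [494.   46.2 191.3] w 9.2 gf 30.0 F [-19.3   0.8  15.8] 18.7
1.0 [549.6  48.5 229.5] w 8.6 gf 30.0 F [-6.5  2.3 10.6] 19.7
1.3 [611.1  50.5 248.5] w 8.9 gf 30.0 F [-2.1  4.3  7. ] 20.7
1.6 [675.2  52.7 248.1] w 8.9 gf 30.0 F [0.9 5.  2.2] 21.7
end [691.8  53.4 244.9] w 9.0 gf 30.0 F [0.3 6.  1.1] 22.2
```

```bash
python3 - <<'E'
from fit import *
bot.command_gripper(40)
s=bot.state()['tool_pos']
bot.move_linear((s[0],s[1],s[2]+85))
bot.move_to((505,45,330),down(np.pi+.034));st('v')
c=cam('wrist');cv2.imwrite('pics/w3.png',c['img'][60:300,:]);np.save('w3.npy',c,allow_pickle=True)
for t in ['dark1_center','amber1_center']:
    for d in sil('wrist',t,0.2):
        m=d['pixels'];r=rectz(c,m,44);print(t,round(d['p'],2),cen(m).round(1),m.sum(),np.round(r[0]),np.round(r[1]),round(r[2],1))
E
```

```text
v [505.1  45.  329.6] w 40.1 gf 0.0 F [-0.1 -0.2 -0.7] 25.1
dark1_center 0.85 [258.6 179.5] 536 [531.  50.] [38. 34.] 9.4
amber1_center 0.94 [209.4 214.6] 363 [591. -24.] [31. 37.] 19.5
amber1_center 0.41 [113.2 195.2] 730 [ 562. -167.] [27. 94.] 14.0
```

View pics/w3.png

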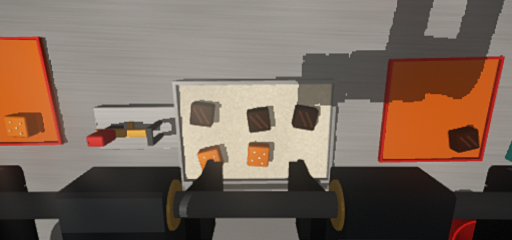

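```bash
cat >> fit.py <<'E'
def inv(P): 
    d=np.array(P)[:2]-p[:2];c,s=np.cos(p[2]),np.sin(p[2]);return np.array([c*d[0]+s*d[1],-s*d[0]+c*d[1]])
def blobs(c,kind,z,roi,amin=120):
    """chocolates of a kind whose centre at height z lies in the case-frame roi (x0,x1,y0,y1)"""
    h,s,v=[a.astype(int) for a in cv2.split(cv2.cvtColor(c['img'],cv2.COLOR_BGR2HSV))]
    m=(s>150)&(v>90)&(h<25) if kind=='amber' else (v<110)&(s>40)&(h<25)
    V,U=np.mgrid[:384,:512];P=onz(c,np.c_[U.ravel(),V.ravel()],z)
    k=np.array([np.cos(p[2]),np.sin(p[2])]);D=P[:,:2]-p[:2];X=(D@k).reshape(384,512);Y=(D@[-k[1],k[0]]).reshape(384,512)
    m&=(X>roi[0])&(X<roi[1])&(Y>roi[2])&(Y<roi[3])
    m=cv2.morphologyEx(m.astype(np.uint8),cv2.MORPH_OPEN,np.ones((3,3)));n,l,stt,_=cv2.connectedComponentsWithStats(m)
    out=[]
    for i in range(1,n):
        if stt[i,4]<amin: continue
        r=rectz(c,l==i,z);a=np.radians((r[2]+45)%90-45)
        out.append((np.array(r[0]),a,np.array(r[1]),stt[i,4]))
    return out
E
python3 - <<'E'
from fit import *
c=np.load('w3.npy',allow_pickle=True).item()
for k in ['dark','amber']:
    for P,a,sz,n in blobs(c,k,44,(-78,78,-118,118),80): print(k,P.round(1),inv(P).round(1),'yaw',round(a,2),sz.round(0),n)
k=np.array
print('samples dark',onz(c,(465,198),28),'amber',onz(c,(17,185),28))
for n,uv in [('L',[(388,118),(500,117),(484,221),(380,221)]),('R',[(42,98),(62,203)])]: print(n,onz(c,uv,9)[:,:2].round(0).tolist())
for n in ('scene',):
    cc=cam(n);print('samples scene',onz(cc,(320.5,271.9),20),onz(cc,(167,147),20))
E
```

```text
dark [521.7 -33.7] [-42.6 -80.3] yaw -0.1 [33. 29.] 244
dark [524.9 120.1] [-34.3  73.3] yaw -0.15 [37. 37.] 563
dark [530.7  50.6] [-30.8   3.7] yaw 0.18 [37. 34.] 517
dark [532.4 -40.4] [-32.2 -87.3] yaw -0.11 [25. 20.] 121
dark [620.1 -27.1] [ 55.9 -77. ] yaw 0.0 [42. 45.] 496
dark [615.  123.2] [55.9 73.3] yaw 0.03 [41. 45.] 479
amber [587.8  51.6] [26.3  2.7] yaw 0.03 [35. 31.] 390
amber [595.2 -25.2] [ 31.1 -74.3] yaw 0.29 [26. 32.] 237
samples dark [[554.72818347 377.24396599  28.        ]] amber [[ 556.43872528 -323.91663642   28.        ]]
L [[436.0, 246.0], [431.0, 414.0], [599.0, 432.0], [605.0, 260.0]]
R [[425.0, -277.0], [590.0, -273.0]]
samples scene [[560.29528937 383.03784356  20.        ]] [[ 562.43724201 -317.6175171    20.        ]]
```

```bash
cat >> fit.py <<'E'
TL=np.array([518,339]);TR=np.array([511.5,-363])
def slot(T,o): a=.04;return T+np.array([np.cos(a)*o[0]-np.sin(a)*o[1],np.sin(a)*o[0]+np.cos(a)*o[1]])
def carry(P,a,D):
    q=down(np.pi+a)
    bot.move_to((*P,140),q)
    bot.command_gripper(50)
    bot.move_linear((*P,54.5),vel=120)
    bot.command_gripper(0);s=st('gripped')
    if not 30<s['width']<42: bot.command_gripper(50);bot.move_linear((*P,140));return False
    bot.move_linear((*P,130),vel=150)
    bot.move_to((*D,130),down(np.pi+.04))
    s=st('over tray')
    if not 30<s['width']<42: return False
    bot.move_linear((*D,55),vel=150);bot.move_linear((*D,39.5),vel=60)
    s=st('placing')
    bot.command_gripper(50);bot.move_linear((*D,130));return 30<s['width']<42
E
python3 - <<'E'
from fit import *
for P,a,o in [((530.7,50.6),.18,(-42,-42)),((525,120),-.15,(-42,30)),((526,-34.8),-.08,(30,-38))]:
    if not carry(P,a,slot(TL,o)): print('FAIL',P);break
c=cam('scene');cv2.imwrite('pics/s3.png',cv2.resize(c['img'][100:320,120:400],None,fx=2.5,fy=2.5))
E
```

```text
gripped [531.2  50.6  55.2] w 33.1 gf 30.0 F [-0.2  0.2  4.4] 28.0
over tray [477.7 294.5 129.2] w 33.5 gf 30.0 F [-0.1 -0.2  0.9] 29.6
placing [477.5 295.4  39.3] w 33.4 gf 30.0 F [0.3 0.8 0.7] 30.7
gripped [525.5 120.1  55.2] w 33.7 gf 30.0 F [-0.  -0.1  4.2] 34.3
over tray [474.9 366.2 129.2] w 33.5 gf 30.0 F [ 0.7 -0.5 -0.7] 36.0
placing [474.6 367.3  39.3] w 33.6 gf 30.0 F [ 1.4  0.  -0.6] 37.0
gripped [526.5 -34.9  55.2] w 34.0 gf 30.0 F [-0.2  0.4  4.1] 41.4
over tray [549.6 301.  129.6] w 34.1 gf 30.0 F [-0.3  0.4 -0.4] 43.4
placing [549.3 302.2  39.3] w 33.7 gf 30.0 F [ 0.4  0.7 -0.6] 44.4
```

View pics/s3.png

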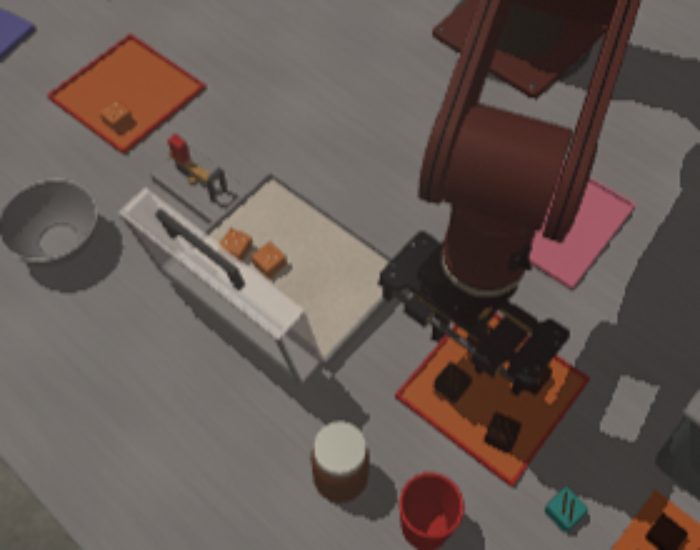

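```bash
python3 - <<'E'
from fit import *
bot.move_to((475,20,330),down(np.pi+.034))
c=cam('wrist');cv2.imwrite('pics/w4.png',c['img'][60:340,:]);np.save('w4.npy',c,allow_pickle=True)
for P,a,sz,n in blobs(c,'amber',44,(-78,78,-118,118),80): print(P.round(1),inv(P).round(1),'yaw',round(a,2),sz.round(0),n)
E
```

```text
[584.1  23.7] [ 21.7 -25. ] yaw 0.02 [33. 32.] 356
[598.2 -24.2] [ 34.2 -73.4] yaw 0.27 [33. 34.] 359
```

View pics/w4.png

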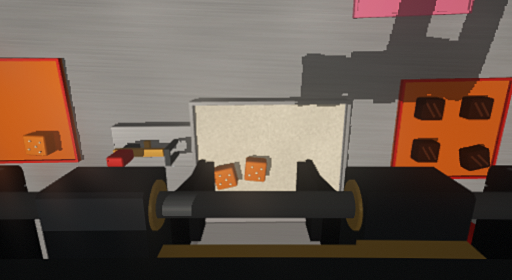

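```bash
python3 - <<'E'
from fit import *
q=down(np.pi+p[2])
bot.command_gripper(0)
bot.move_to(at(20,-20,150),q)
bot.move_linear(at(53,-20,130),attitude=q)
bot.move_linear(at(53,-20,50),vel=80);st('behind')
bot.move_linear(at(8,-20,50),vel=60);st('dragged')
bot.move_linear(at(12,-20,130))
bot.move_to((475,20,330),q)
c=cam('wrist')
for P,a,sz,n in blobs(c,'amber',44,(-78,78,-118,118),80): print(P.round(1),inv(P).round(1),'yaw',round(a,2),sz.round(0),n)
E
```

```text
behind [615.8  29.8  50.6] w 0.2 gf 0.0 F [-0.1 -0.2 -0.1] 50.7
dragged [570.6  28.3  50.2] w 0.3 gf 0.0 F [-0.   0.1 -1. ] 51.6
[538.4  21.4] [-24.1 -25.8] yaw 0.03 [34. 31.] 390
```

```bash
python3 - <<'E'
from fit import *
ok=carry((538.4,21.6),.03,slot(TR,(-40,-35)));print(ok)
if ok: 
    bot.move_to((475,20,330),down(np.pi+p[2]));c=cam('wrist')
    b=blobs(c,'amber',44,(-78,78,-118,118),80);print(b)
    if len(b)==1: print(carry(b[0][0],b[0][1],slot(TR,(-40,38))))
bot.move_to((430,0,330),down(np.pi+p[2]))
c=cam('wrist');cv2.imwrite('pics/w5.png',c['img'])
E
```

```text
gripped [538.9  21.6  55.2] w 33.7 gf 30.0 F [-1.3 -0.   4.5] 56.4
over tray [ 473.5 -398.4  129.8] w 33.6 gf 30.0 F [-0.7 -0.6 -0.6] 58.6
placing [ 472.8 -399.5   39.3] w 33.9 gf 30.0 F [ 0.  -0.3  0.1] 59.7
True
[(array([598.03094482, -24.88320541]), np.float64(0.29773425262542924), array([33.74027634, 33.45207214]), np.int32(349))]
gripped [598.5 -25.   55.3] w 33.2 gf 29.9 F [-0.6  0.1  4.4] 65.3
over tray [ 470.4 -325.7  129.6] w 33.5 gf 29.9 F [ 0.1  0.3 -0.6] 67.2
placing [ 469.8 -326.6   39.3] w 33.6 gf 30.0 F [-0.3 -1.  -0.5] 68.2
True
```

View pics/w5.png

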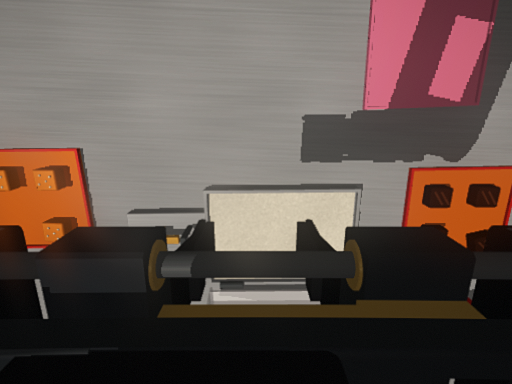

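```bash
python3 - <<'E'
from fit import *
q=down(np.pi/2+p[2])
bot.command_gripper(42)
bot.move_to(bar(1.3,110),q)
bot.move_linear(bar(1.72,90),attitude=q)
bot.move_linear(bar(1.72,6),vel=80);s=st('at')
if s['wrist_force'][2]<8:
  bot.command_gripper(0);s=st('grip')
  if 7<s['width']<14:
   for i,th in enumerate(np.arange(1.6,-.01,-.1)):
    bot.move_linear(bar(th),vel=120)
    s=st('%.1f'%th) if i%3==0 else bot.state()
    if s['width']<7 or np.linalg.norm(s['wrist_force'])>50: st('STOP %.1f'%th);break
   else:
    bot.move_linear(bar(-.008),vel=30);st('end')
E
```

```text
at [700.7  52.7 244.3] w 41.8 gf 0.0 F [0.2 0.8 0.7] 75.0
grip [698.3  52.6 243.3] w 8.5 gf 30.0 F [-8.8 -0.4  4.8] 75.7
1.6 [674.9  51.7 248.2] w 9.3 gf 30.0 F [ 1.4 -0.5 -2. ] 76.1
1.3 [610.6  49.3 247.3] w 8.8 gf 30.0 F [-0.1 -3.9  3. ] 77.1
1.0 [548.6  46.9 226.2] w 9.0 gf 30.2 F [ 0.6 -5.8 -0.5] 78.1
0.7 [496.   44.8 188.1] w 8.4 gf 30.1 F [ 2.2 -6.8 -3. ] 79.1
0.4 [456.6  43.5 137. ] w 8.6 gf 29.8 F [-1.1 -8.8  0.3] 80.1
0.1 [433.6  42.9  76.1] w 8.4 gf 29.8 F [-2.4 -9.5 -1. ] 81.1
end [429.9  42.7  53.1] w 8.7 gf 29.9 F [-3.5 -9.9 -1.1] 81.7
```

```bash
python3 - <<'E'
from fit import *
q=down(np.pi/2+p[2])
bot.command_gripper(36);bot.dwell(.3)
bot.move_linear(bar(0,110))
bot.command_gripper(45)
bot.move_to(at(-10,-219,160),q)
bot.move_linear(at(-10,-219,82),vel=80,attitude=q);st('down')
bot.command_gripper(0);st('grip')
bot.move_linear(at(-10,-219,93.5),vel=40);st('lift')
bot.move_linear(at(-10,-179,93.5),vel=40);st('slid')
bot.move_linear(at(-10,-179,82),vel=40);st('low')
bot.command_gripper(45);bot.dwell(.3)
bot.move_linear(at(-10,-179,180));bot.move_to((450,150,330),down(np.pi));st('up')
c=cam('side');cv2.imwrite('pics/s4.png',cv2.resize(c['img'][130:384,190:430],None,fx=2.3,fy=2.3))
c=cam('scene');cv2.imwrite('pics/s5.png',cv2.resize(c['img'][90:320,120:400],None,fx=2.5,fy=2.5))
E
```

```text
down [ 559.6 -171.5   82.7] w 44.6 gf 0.0 F [ 0.  -0.3  0.3] 86.2
grip [ 559.1 -171.2   82.1] w 15.8 gf 30.0 F [-0.7  0.5  0.2] 86.8
lift [ 559.  -171.1   93.6] w 15.6 gf 30.0 F [ 0.5 -0.1 -2.6] 87.3
slid [ 557.4 -131.1   93.3] w 15.8 gf 30.0 F [-2.4  0.2 -1.6] 88.4
low [ 557.5 -131.5   82. ] w 15.9 gf 30.0 F [-5.6 -0.2  3.1] 88.9
up [450.  149.5 329. ] w 44.9 gf 0.0 F [-0.6  0.1 -0.3] 92.0
```

View pics/s4.png

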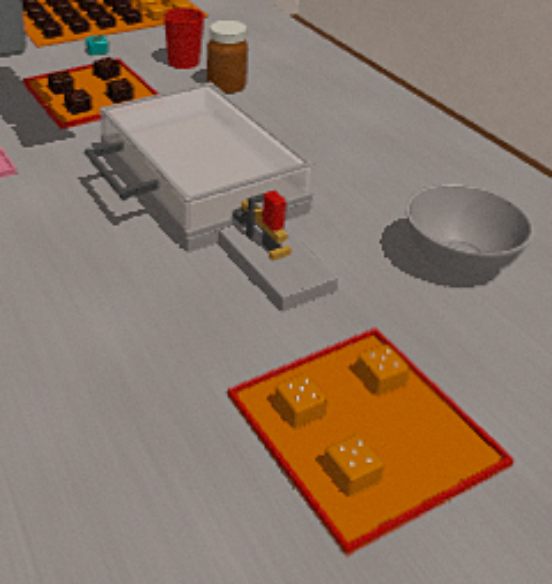

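View pics/s5.png

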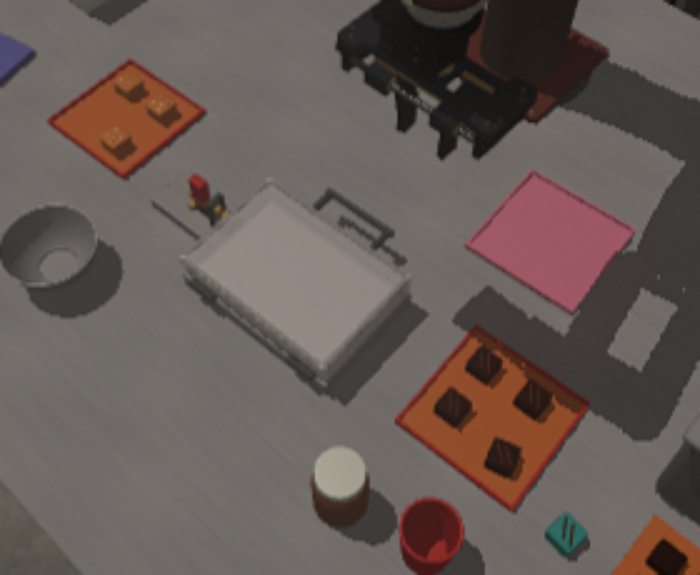

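```bash
python3 - <<'E'
from fit import *
for n in ['scene','side']:
    c=cam(n);h,s,v=[a.astype(int) for a in cv2.split(cv2.cvtColor(c['img'],cv2.COLOR_BGR2HSV))]
    X=np.array([(-10+i*8,-180+j*12,69.5+k*19) for i in(-1,1) for j in(-1,1) for k in(-1,1)])
    P0=proj(c,at(-10,-180,69.5)[None])[0].astype(int)
    m=np.zeros_like(h,bool);w=slice(P0[1]-22,P0[1]+22),slice(P0[0]-20,P0[0]+20)
    m[w]=(((h<6)|(h>174))&(s>150)&(v>60))[w]
    V,U=np.nonzero(m);print(n,'seen',U.min(),U.max(),V.min(),V.max(),cen(m).round(1))
    for dy,dz in [(0,0),(-4,0),(-8,0),(0,8)]:
        Q=proj(c,case_pt(p,X+[0,dy,dz]));print(dy,dz,Q.min(0).round(1),Q.max(0).round(1))
E
```

```text
scene seen 179 201 143 167 [191.4 155.2]
0 0 [194.9 158.6] [204.9 172. ]
-4 0 [194.1 158. ] [204.1 171.4]
-8 0 [193.2 157.4] [203.2 170.8]
0 8 [194.5 157.1] [204.6 170.6]
side seen 304 313 213 229 [308.8 221. ]
0 0 [302.3 210.8] [314.1 230.2]
-4 0 [303.2 211.6] [315.  231.1]
-8 0 [304.  212.4] [315.9 231.9]
0 8 [302.5 208.1] [314.3 227.5]
```

```bash
python3 - <<'E'
from h import *
c={'a':cv2.imread('pics/a_side.png'),'s':cv2.imread('pics/a_scene.png'),'now':cam('side')['img'],'nows':cam('scene')['img']}
for k,i in c.items():
    h,s,v=[a.astype(int) for a in cv2.split(cv2.cvtColor(i,cv2.COLOR_BGR2HSV))]
    m=np.zeros_like(h,bool);w=(slice(200,245),slice(290,325)) if k in('a','now') else (slice(152,180),slice(190,212))
    m[w]=(((h<6)|(h>174))&(s>150)&(v>60))[w];V,U=np.nonzero(m);print(k,U.min(),U.max(),V.min(),V.max(),cen(m).round(2),m.sum())
E
```

```text
a 304 314 213 230 [308.99 221.27] 135
s 196 201 160 167 [198.23 162.69] 26
now 304 313 213 229 [308.7  221.14] 138
nows 196 201 160 167 [198.23 162.69] 26
```

Bolt grip matches its initial home position; hand in.

```bash
python3 -c "
from bench import bot
print(bot.job_done())"
```

```text
the job is handed in; nothing more can be done
None
```

I handed the job in at about 92 s of robot time; the judge returned no result. In the last pictures all five chocolates (three dark, two amber) lie flat on their matching trays, the cover is shut, the bolt is back at its starting home position, and the jar, bowl and cup look untouched.

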